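Shut the loaded tray and hold the spring clip open over its card

ROBOT

A 6-joint arm with a two-finger parallel gripper is mounted at the origin on the work surface. World frame = base frame: x ahead of the robot, y to its left, z up, the work surface at z = 0. Lengths are in m, angles in rad, forces in N, time in s.
With the tool pointing down it reaches from about 0.25 to 0.8 m from the base axis. Payload 8.5 kg.
Tool frame: the origin (TCP) lies between the finger pads; the fingertips stand 17 mm ahead of it and the grasp point (between the pads) lies 2 mm behind it; x points along the fingers, y is the direction in which the jaws open and shut, and the axes are right-handed (so a half turn about x gives the same grasp; the last joint's range is limited). The gripper opens to 85 mm and grips with 20 to 120 N. Pads are 22 mm wide; open, the fingers measure 114 mm over their backs; the gripper's body (76 mm by 85 mm) begins 54 mm behind the grasp point. The pads swing forward as they close: fully open they stand 13 mm farther back than shut.
Start: joints at [-1.316, 0.238, -0.013, 1.319, 0, 1.571], TCP at [0.132, -0.508, 0.248] pointing down, gripper open.
Joint ranges: [-2.66, 2.66], [-1.03, 1.9], [-1.14, 1.46], [-1.82, 2.27], [-1.45, 1.34], [-3.14, 3.14]. Speed limits (rad/s): [2.22, 2.22, 2.79, 3.14, 3.14, 3.14].

INTERFACE

Orientations are given as a unit quaternion [x, y, z, w].
In Python, from cell import * gives the robot as it stands. The module is installed in compiled form; this text tells all that it offers.
- The arm moves only by the tool servo_tool, never from a script. Its argument "commands" is a list of rows, each an object with "gripper": the opening in per cent of the stroke, from 0 (shut) to 100 (fully open); "slide": the shift along the tool's x, y, z in cm, a list of three; "roll": the turn about the tool's x in degrees. A call has exactly 5 rows; each row is the pose to reach, as a shift and turn from the pose commanded when the call began, along the tool's axes at that moment; what a row does not reach only later rows make up. A row lasts 1/10 s, in which the tool goes at most 50 mm and 8.59 degrees, less where a joint would pass 70% of its speed; a pose out of reach is approached as far as the arm can. A call with a gripper value outside its range is refused whole. The fingers move at their own pace and stop on an object; "grip_force" is the grip in N (left out, the last holds). Time passes only in rows, so rows that repeat a pose let the fingers close, or fill a call up. It gives the time, the measured TCP pose, the force and the opening at its end, in the units of the state.
- read_state(): the state, without advancing time (a new reading comes with each control period).
- capture(name): name is "scene" or "side" or "wrist"; returns (picture, depth): 384x512x3 uint8, red, green, blue; 384x512 float32, m along the optical axis (not along the pixel's ray), 0 where there is no reading.
- get_calibration(name): a dict with "vertical_fov" (degrees; the focal length in pixels is half the picture's height over the tangent of half this angle, whatever the lens; pixels are square), "cx", "cy" (the principal point, pixels), "origin" and "orientation" of the camera in the world; the wrist camera has in their place "tool_from_camera" (4x4, takes a point from camera to tool coordinates, whose origin is the TCP and whose axes are the tool frame's). Camera axes: x right, y down, z forward; pixel columns grow to the right and rows downward; lengths in m; the calibration is good to about 2 mm. The wrist camera is an equidistant fisheye: a pixel r from the principal point sees the ray r / f radians off the axis. A picture is of the moment at which its call begins: read the wrist's pose just before it. get_calibration takes no time and is no camera call.
- sign_off(): hands the job in, once; it reports no verdict.
The state is a dict: "time_s": time; "joint_positions": joint angles; "qd": joint speeds; "tau": joint torques, N m; "eef_pos": TCP position; "tcp_rot": TCP orientation; "contact_force": force on the tool from outside, world axes, zero at the start; "ft_torque": the same for the moment, N m; "opening": finger opening in m.
Only numpy, scipy, OpenCV 4.12 (cv2) and the standard library are available. Lean on these libraries where they do the work, as an engineer would, in place of code of your own. Each camera call takes 0.05 s, during which the arm holds its last target.

TASK

First push the loaded tray fully home into the low seagrass shelf unit. Then squeeze the steel spring clip open, lift it off its cork stand, and lower it over the middle of the upright card on the tray's front, square to the card, so that the card's top edge reaches about a centimetre in between the wide-open jaws and neither jaw touches it. Finish while still holding the clip squeezed open there, so that a note can be slipped in; leave the mug, bowl, massage stick and loose cork pieces where they are.

Things in the scene. Friction and masses are not known exactly. Their poses are not given: they have to be found in the camera images.
- cart: Low shelf unit of woven seagrass on a steel frame, fixed to the table, 220 (x) x 270 (y) x 100 high. Origin: centre of its underside; -x is its open front, where the tray slides in and out. The wooden bowl stands on its top.
- tray (a joint): How far the seagrass tray (loaded with two cork blocks) is pulled out of the unit's front, in m along the unit's -x: 0 is fully home against the stop, at most 0.12. It slides with about 2 N of friction plus 8 N per m/s and stays where it is left.
- tray_front (a point): Point in the middle of the outer face of the tray's flat front panel, 15 mm below the panel's top edge; a good place to push. The panel is 215 wide, 8 thick, from 15 to 100 above the table; this point is 85 above the table. Axes are those of the unit: pushing along +x shuts the tray. It moves with the tray.
- card_top (a point): Middle of the top edge of the stiff card that stands upright in the tray's front panel (fixed to it, moves with the tray). The card is 90 wide along y, 3 thick along x and stands 40 above the panel; its top edge is 140 above the table. Axes are those of the unit (x through the card, z up). The unit's top is 40 lower than this edge.
- stand: Cork block fixed to the table, 60 (x) x 90 (y) x 30 high, with a thin upright wooden strip along y on its middle (3 thick, 80 long, 14 above the cork) on which the clip is parked. Origin: centre of its underside.
- clip: Steel spring clip, under 100 g, 41 (x) x 44 (y) x 69 high closed, standing jaws down, pinching the stand's strip and resting on the cork. Frame of its pivot rod (8 diameter, along y, 30 above the origin). Origin: midway between the closed jaws' lower edges; z up along the clip; x: line along which the jaws spread and the tails are squeezed; y runs along the strip.
- tail_a (a point): Middle of the round bar (7 diameter, 40 long along y) that ends the clip's +x tail, as parked at x = +17, 65 above the clip's origin. Squeezing the two tail bars together along x spreads the jaws: about 6 N to begin, 12 N fully open, where they stop at about 19 mm over their outsides. Eased, the clip springs shut.
- tail_b (a point): The same on the clip's -x tail, as parked at x = -17, 65 above the clip's origin.
- jaw_a (a joint): Angle in rad by which the +x half of the clip is swung open about the pivot rod: 0 as parked on the 3 mm strip, 0.3 fully open at its stop (both halves at 0.3: about 21 mm between the lips). The spring shuts it.
- jaw_b (a joint): The same for the -x half of the clip, also positive when open.
- lip_a (a point): Lower inner edge, in the middle of the 40 mm long lip, of the clip's +x jaw; it lies 30 below the pivot rod when closed, about 1.5 higher against the rod when fully open. The jaw steel is 2 to 4 thick.
- lip_b (a point): The same point on the clip's -x jaw.
- mug: White ceramic mug, 76 diameter, 85 high, standing on the table; bystander. Origin: centre of its underside.
- cork_block: Loose cork block 60 x 75 x 45 high on the table; bystander. Origin: centre of its underside.
- cork_disc: Loose round cork disc, 70 diameter, 40 high, on the table; bystander. Origin: centre of its underside.
- bowl: Wooden bead bowl, 100 diameter, 45 high, on top of the shelf unit behind the card; bystander. Origin: centre of its underside.
- massage_stick: White plastic massage stick, 200 long, lying along its x on the table, knobs 30 and 36 diameter at its ends; bystander. Origin: under its middle, on the table.

How it is judged:
On the way, in this order (a step that is already met when the one before it is completed fails the run):
1. the tray is pushed home (within 6 mm) (value of joint tray below 0.006 m), for 0.2 s.
2. the clip is squeezed open and lifted clear of its stand (value of joint each of jaw_a, jaw_b above 0.1 rad and z of clip in the frame of stand above 0.06 m and contact force between the fingers and clip above 2 N), for 0.2 s.
At the end, for the whole second after the job is handed in: Tray home within 6 mm; gripper still squeezing the clip, each half open over 0.15 rad (lips 12 mm apart); one lip each side of the card, 5 to 22 mm below its top; clip within 20 mm of the card's middle, square within 15 degrees, pressing on card and unit with under 1 N, still (value of joint tray below 0.006 m and value of joint each of jaw_a, jaw_b above 0.15 rad and ((x of lip_a in the frame of card_top above 0.002 m and x of lip_b in the frame of card_top below -0.002 m) or (x of lip_b in the frame of card_top above 0.002 m and x of lip_a in the frame of card_top below -0.002 m)) and z of lip_a in the frame of card_top between -0.022 and -0.005 m and z of lip_b in the frame of card_top between -0.022 and -0.005 m and y of clip in the frame of card_top between -0.02 and 0.02 m and angle between the y axis of clip and the y axis of card_top, either way round below 0.26 rad and contact force between the fingers and clip above 2 N and contact force between clip and cart below 1 N and contact force between clip and stand below 0.1 N and linear speed of clip below 0.03 m/s); the arm keeps its last pose, push and grip.
It fails at once if the mug is shifted by more than 40 mm (distance of mug from where it was at the start of the episode above 0.04 m).
It fails at once if the cork block is shifted by more than 40 mm (distance of cork_block from where it was at the start of the episode above 0.04 m).
It fails at once if the cork disc is shifted by more than 40 mm (distance of cork_disc from where it was at the start of the episode above 0.04 m).
It fails at once if the wooden bowl is shifted by more than 40 mm (distance of bowl from where it was at the start of the episode above 0.04 m).
It fails at once if the massage stick is shifted by more than 40 mm (distance of massage_stick from where it was at the start of the episode above 0.04 m).
It also fails if it takes over 67 s, if anything falls off the work surface, if the arm or the gripper's body presses on something with over 40 N, if the wrist force passes 120 N, or if a joint passes its speed limit or range.

## Working session

There is one attempt and no reset: what is moved stays moved. The work goes in short steps, Python scripts to look and compute and a tool call to move; the robot and the scene stay as the last step left them, time stands still between calls to the robot, and variables do not carry over. Pictures are saved under pics/ and viewed, and the job is handed in when it is done.

Besides the shell and the picture viewer there is one more tool, called after ">>>" by a JSON object that holds its "op" and its "data". servo_tool: Moves the arm, as the interface text tells. Its arguments: {"type":"object","properties":{"commands":{"type":"array"},"grip_force":{"type":"number"}},"required":["commands"]}

```bash
mkdir -p pics
cat > h.py <<'E'
from cell import *
import numpy as np, cv2
from scipy.spatial.transform import Rotation as R
def snap(n,f):
    s=read_state(); p,d=capture(n); cv2.imwrite(f'pics/{f}.png',p[...,::-1]); np.savez(f'pics/{f}.npz',p=p,d=d,pos=s['eef_pos'],rot=s['tcp_rot']); return p,d,s
def world(n,d):
    c=get_calibration(n); h,w=d.shape; f=h/2/np.tan(np.radians(c['vertical_fov'])/2)
    v,u=np.mgrid[:h,:w]; P=np.stack([(u-c['cx'])/f*d,(v-c['cy'])/f*d,d],-1)
    return P@R.from_quat(c['orientation']).as_matrix().T+np.array(c['origin'])
E
python3 - <<'E'
from h import *
for n in('scene','side','wrist'):
    c=get_calibration(n);print(n,c)
    snap(n,n+'1')
print(read_state())
E
```

```text
scene {'vertical_fov': 43.45208300540105, 'cx': 253.72868514186777, 'cy': 193.39386153220184, 'origin': array([ 0.98053958, -0.73962766,  1.28326275]), 'orientation': array([ 0.92290066,  0.2605465 , -0.07794577, -0.27256991])}
side {'vertical_fov': 56.77500747620088, 'cx': 256.9500194761549, 'cy': 194.43232120494855, 'origin': array([0.33867247, 0.82547227, 0.66039721]), 'orientation': array([-0.12109408,  0.85782393, -0.49564113,  0.06175912])}
wrist {'vertical_fov': 65.70646984690485, 'cx': 256.00481728727357, 'cy': 185.92292287298338, 'tool_from_camera': array([[ 3.72590543e-04, -2.69298101e-01,  9.63056797e-01,
        -1.24436537e-01],
       [ 9.99999467e-01, -8.26944089e-04, -6.18120156e-04,
        -1.97205907e-04],
       [ 9.62852710e-04,  9.63056514e-01,  2.69297649e-01,
        -6.99956572e-02],
       [ 0.00000000e+00,  0.00000000e+00,  0.00000000e+00,
         1.00000000e+00]])}
{'time_s': 0.15, 'joint_positions': array([-1.31602811e+00,  2.38624054e-01, -1.40934328e-02,  1.31916277e+00,
        1.22463209e-05,  1.57081810e+00]), 'qd': array([ 0.00086674, -0.00044523,  0.0039336 ,  0.00067378,  0.00050161,
       -0.00128833]), 'tau': array([ 4.80562339e-04, -5.39078200e+01,  3.46598697e+01,  1.44336975e-02,
        4.65942378e-05, -1.01274816e-05]), 'eef_pos': array([ 0.13223822, -0.50776005,  0.24782243]), 'tcp_rot': array([-0.70133401, -0.09020379,  0.7014228 , -0.08944244]), 'contact_force': array([-0.80746098, -0.31888635,  0.07267714]), 'ft_torque': array([ 0.02775269, -0.00874723, -0.03392222]), 'opening': 0.08528635689617535}
```

View pics/scene1.png

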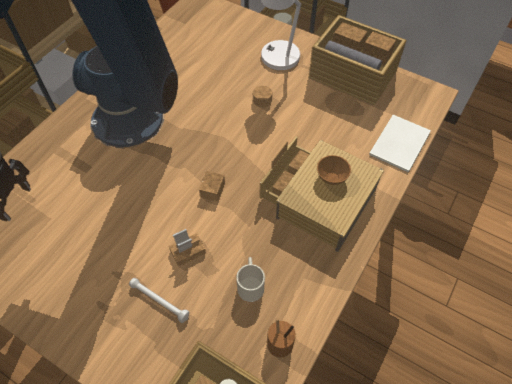

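View pics/side1.png

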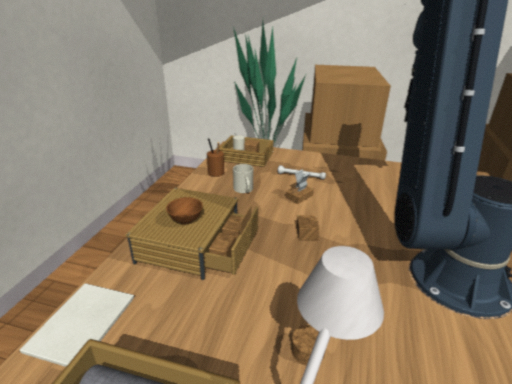

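View pics/wrist1.png

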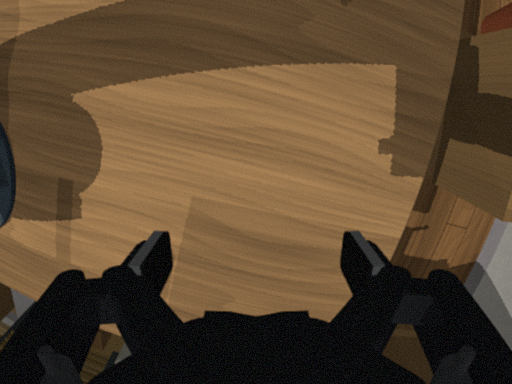

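The scene view shows the unit at about (330,190) with the tray pulled out at (285,172). The clip on its stand is at (185,245), the mug at (250,282), the cork block at (212,185) and the stick at (160,300). Next I'll measure from depth.

Run:
```python
from h import *
z=np.load('pics/scene1.npz');p,d=z['p'],z['d'];W=world('scene',d)
cv2.imwrite('pics/a.png',cv2.resize(p[120:360,120:400,::-1],None,fx=2.8,fy=2.5,interpolation=cv2.INTER_CUBIC))
# table check
for uv in [(150,200),(300,280),(220,230)]: print(uv,W[uv[1],uv[0]])
Z=W[...,2]
# unit top: z 0.09..0.108
def blob(lo,hi,x0,x1,y0,y1,mina=15):
    m=((Z>lo)&(Z<hi)).astype(np.uint8); m2=np.zeros_like(m); m2[y0:y1,x0:x1]=m[y0:y1,x0:x1]
    n,l,s,c=cv2.connectedComponentsWithStats(m2)
    for i in range(1,n):
        if s[i,4]>=mina:
            P=W[l==i]; r=cv2.minAreaRect((P[:,:2]*1000).astype(np.float32)); print(s[i],c[i].round(),P.mean(0).round(3),r)
print('top');blob(.092,.108,250,400,130,250)
print('card');blob(.11,.15,240,310,120,220,5)
print('stand');blob(.02,.036,160,215,220,275,5)
print('clip');blob(.05,.13,160,215,220,275,5)
```

```text
(150, 200) [ 0.27901139 -0.22482798  0.00184873]
(300, 280) [ 0.80921468 -0.21431044  0.00162511]
(220, 230) [ 5.25268580e-01 -1.97979603e-01 -4.70982067e-04]
top
[260 136  37  50 183] [278. 161.] [0.578 0.054 0.099] ((577.5288696289062, 61.12689971923828), (219.37892150878906, 10.760272026062012), 89.1930923461914)
[ 276  140  108   98 4928] [330. 191.] [0.762 0.039 0.101] ((754.87158203125, 57.47743225097656), (276.5648193359375, 221.37796020507812), 88.98261260986328)
[324 170  16  12 109] [332. 175.] [0.744 0.085 0.105] ((743.5562133789062, 85.67472076416016), (42.859615325927734, 40.44711685180664), 12.925629615783691)
card
[271 141  17  26 115] [279. 154.] [0.577 0.057 0.129] ((576.7596435546875, 60.102027893066406), (90.06463623046875, 6.116515636444092), 88.18978118896484)
stand
[169 233  36  31 439] [187. 250.] [ 0.492 -0.314  0.03 ] ((485.9039611816406, -309.42327880859375), (90.11549377441406, 64.25748443603516), 59.99943542480469)
clip
[173 229  19  22 252] [182. 240.] [ 0.479 -0.313  0.08 ] ((482.0630187988281, -314.8673400878906), (42.18941116333008, 42.77769088745117), 60.8891716003418)
```

View pics/a.png

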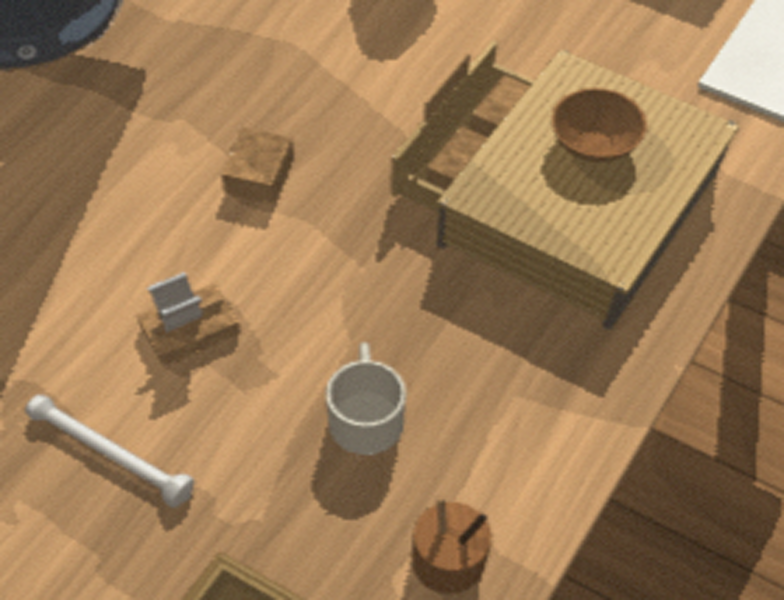

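```bash
cat >> h.py <<'E'
def to(tx,ty,tz,s=None):
    s=s or read_state(); M=R.from_quat(s['tcp_rot']).as_matrix()
    return (M.T@(np.array([tx,ty,tz])-s['eef_pos'])*100).round(2)
def show():
    s=read_state(); M=R.from_quat(s['tcp_rot']).as_matrix(); print('t',s['time_s'],'pos',s['eef_pos'].round(4),'ydir',np.degrees(np.arctan2(M[1,1],M[0,1])).round(2),'x',M[:,0].round(3),'F',s['contact_force'].round(2),'op',round(s['opening'],4),'j',s['joint_positions'].round(2))
E
python3 - <<'E'
from h import *
show(); print(to(.50,.058,.248))
z=np.load('pics/scene1.npz');W=world('scene',z['d']);Z=W[...,2]
for n,(x0,x1,y0,y1,lo,hi) in dict(bowl=(310,355,150,190,.125,.16),mug=(230,270,255,305,.07,.1),stick=(125,195,275,325,.01,.06),block=(195,230,170,205,.035,.06)).items():
    m=np.zeros(Z.shape,bool);m[y0:y1,x0:x1]=True;m&=(Z>lo)&(Z<hi);P=W[m];print(n,P.min(0).round(3),P.max(0).round(3))
# panel+card edges: lowish front
m=np.zeros(Z.shape,bool);m[130:190,255:290]=True
for lo,hi in((.085,.104),(.11,.125),(.125,.137),(.137,.15)):
    P=W[m&(Z>lo)&(Z<hi)&(W[...,0]<.62)]
    if len(P): print(lo,len(P),P.min(0).round(3),P.max(0).round(3),np.percentile(P[:,0],[5,50,95]).round(3), np.polyfit(P[:,1],P[:,0],1))
E
```

```text
t 0.15 pos [ 0.1322 -0.5078  0.2478] ydir -75.4 x [-0.     0.001 -1.   ] F [-0.81 -0.32  0.07] op 0.0853 j [-1.32  0.24 -0.01  1.32  0.    1.57]
[ 3.000e-02 -4.548e+01 -4.985e+01]
bowl [0.697 0.031 0.125] [0.794 0.134 0.15 ]
mug [ 0.666 -0.349  0.07 ] [ 0.74  -0.257  0.091]
stick [ 0.41  -0.528  0.01 ] [ 0.606 -0.46   0.042]
block [ 0.387 -0.135  0.036] [ 0.464 -0.049  0.054]
0.085 160 [ 0.571 -0.049  0.085] [0.584 0.127 0.104] [0.573 0.579 0.582] [0.02520623 0.57776073]
0.11 42 [0.574 0.015 0.11 ] [0.58  0.101 0.125] [0.575 0.578 0.579] [0.02995748 0.5760134 ]
0.125 41 [0.574 0.016 0.125] [0.58  0.105 0.135] [0.574 0.578 0.579] [0.02679905 0.5758909 ]
0.137 32 [0.575 0.017 0.137] [0.581 0.105 0.144] [0.575 0.577 0.579] [0.01374423 0.57634275]
```

>>> {"op": "servo_tool", "data": {"commands": [{"gripper": 0,"slide": [0,-3.3,-3.6],"roll": 4},{"gripper": 0,"slide": [0,-6.6,-7.2],"roll": 8},{"gripper": 0,"slide": [0,-9.9,-10.8],"roll": 12},{"gripper": 0,"slide": [0,-13.2,-14.4],"roll": 15.6},{"gripper": 0,"slide": [0,-16.5,-18],"roll": 15.6}], "grip_force": 20}}

```text
time_s: 0.65
eef_pos: [0.2653, -0.3012, 0.2482]
tcp_rot: [0.707, -0.007, -0.707, -0.007]
contact_force: [0.8, 0.0, 0.6]
opening: 0.0123
```

```bash
python3 -c "
from h import *
show(); print(to(.535,.060,.248),to(.535,.060,.1))"
```

```text
t 0.65 pos [ 0.2653 -0.3012  0.2482] ydir -91.17 x [ 0.  0. -1.] F [0.83 0.02 0.61] op 0.0123 j [-0.85  0.03 -0.27  1.28  0.    2.31]
[ 3.000e-02 -3.667e+01 -2.622e+01] [ 14.83 -36.66 -26.22]
```

>>> {"op": "servo_tool", "data": {"commands": [{"gripper": 0,"slide": [0,-4,-2.6],"roll": 0},{"gripper": 0,"slide": [0,-8,-5.2],"roll": 0},{"gripper": 0,"slide": [0,-12,-8],"roll": 0},{"gripper": 0,"slide": [0,-16,-11],"roll": 0},{"gripper": 0,"slide": [0,-20,-14],"roll": 0}]}}

```text
time_s: 1.15
eef_pos: [0.4091, -0.1035, 0.2484]
tcp_rot: [0.707, -0.006, -0.707, -0.006]
contact_force: [1.2, -0.8, -0.8]
opening: -0.0002
```

>>> {"op": "servo_tool", "data": {"commands": [{"gripper": 0,"slide": [0,-4,-2.8],"roll": 0},{"gripper": 0,"slide": [0,-8,-5.6],"roll": 0},{"gripper": 0,"slide": [3,-12,-8.4],"roll": 0},{"gripper": 0,"slide": [6,-15,-11],"roll": 0},{"gripper": 0,"slide": [9,-16.6,-12.2],"roll": 0}]}}

```text
time_s: 1.65
eef_pos: [0.5322, 0.0217, 0.1646]
tcp_rot: [0.707, 0.019, -0.707, 0.002]
contact_force: [-0.1, -0.3, 0.5]
opening: 0.0001
```

```bash
python3 -c "
from h import *
show(); print(to(.535,.060,.1)); snap('side','side2');snap('scene','scene2');snap('wrist','wrist2')
a=[cv2.imread(f'pics/{n}2.png') for n in('side','wrist')]
cv2.imwrite('pics/b.png',cv2.resize(np.hstack([a[0],a[1]]),(800,300)))
cv2.imwrite('pics/c.png',cv2.resize(a[0][160:310,100:320],None,fx=3,fy=3))"
```

```text
t 1.65 pos [0.5322 0.0217 0.1646] ydir -88.36 x [ 0.     0.024 -1.   ] F [-0.06 -0.26  0.45] op 0.0001 j [ 0.03  0.29 -0.16  1.12  0.02  3.14]
[ 6.55 -3.67 -0.38]
```

View pics/b.png

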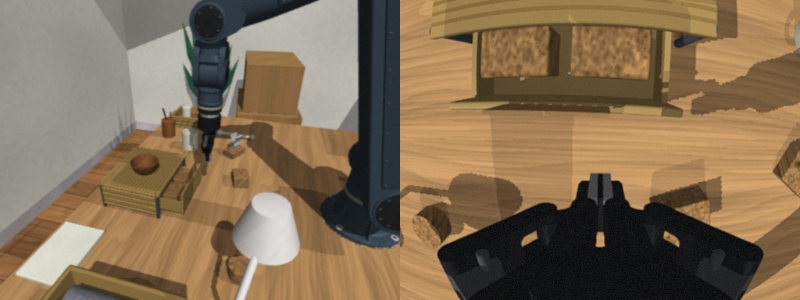

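View pics/c.png

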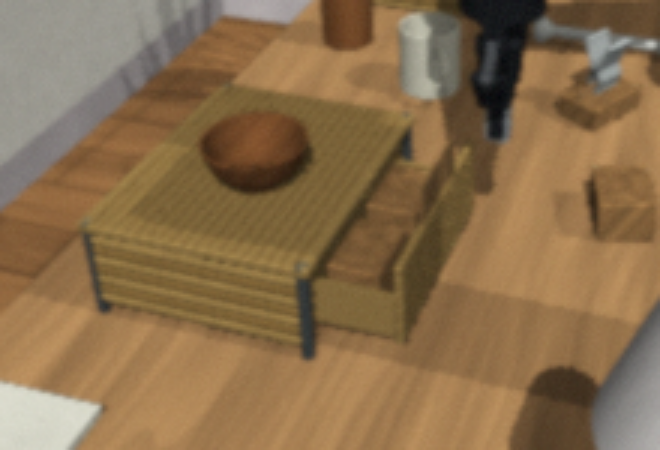

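The wrist view shows the panel from about (448,105) to (685,108). The fingers are short of it, and joint 6 has hit its stop. I'll turn back by a half turn.

>>> {"op": "servo_tool", "data": {"commands": [{"gripper": 0,"slide": [-1,0,0],"roll": -8},{"gripper": 0,"slide": [-2,0,0.5],"roll": -16},{"gripper": 0,"slide": [-2,0,1],"roll": -24},{"gripper": 0,"slide": [-2,0,1],"roll": -32},{"gripper": 0,"slide": [-2,0,1],"roll": -40}]}}

```text
time_s: 2.3
eef_pos: [0.52, 0.0186, 0.1876]
tcp_rot: [0.664, 0.259, -0.657, 0.244]
contact_force: [0.6, 0.0, -0.7]
opening: 0.0002
```

```bash
python3 -c "
from h import *
show()"
```

```text
t 2.3 pos [0.52   0.0186 0.1876] ydir -48.25 x [ 0.001  0.023 -1.   ] F [ 0.61  0.05 -0.7 ] op 0.0002 j [ 0.02  0.26 -0.15  1.17  0.02  2.44]
```

>>> {"op": "servo_tool", "data": {"commands": [{"gripper": 0,"slide": [0,0,0],"roll": -8},{"gripper": 0,"slide": [0,0,0],"roll": -16},{"gripper": 0,"slide": [0,0,0],"roll": -24},{"gripper": 0,"slide": [0,0,0],"roll": -32},{"gripper": 0,"slide": [0,0,0],"roll": -40}]}}

```text
time_s: 2.8
eef_pos: [0.5201, 0.0185, 0.1875]
tcp_rot: [0.54, 0.469, -0.529, 0.457]
contact_force: [0.3, -0.3, 0.5]
opening: -0.0001
```

>>> {"op": "servo_tool", "data": {"commands": [{"gripper": 0,"slide": [0,0,0],"roll": -8},{"gripper": 0,"slide": [0,0,0],"roll": -16},{"gripper": 0,"slide": [0,0,0],"roll": -24},{"gripper": 0,"slide": [0,0,0],"roll": -32},{"gripper": 0,"slide": [0,0,0],"roll": -40}]}}

```text
time_s: 3.3
eef_pos: [0.5201, 0.0185, 0.1875]
tcp_rot: [0.352, 0.621, -0.337, 0.614]
contact_force: [0.5, -0.4, -0.2]
opening: 0.0002
```

>>> {"op": "servo_tool", "data": {"commands": [{"gripper": 0,"slide": [0,0,0],"roll": -8},{"gripper": 0,"slide": [0,0,0],"roll": -16},{"gripper": 0,"slide": [0,0,0],"roll": -24},{"gripper": 0,"slide": [0,0,0],"roll": -32},{"gripper": 0,"slide": [0,0,0],"roll": -40}]}}

```text
time_s: 3.8
eef_pos: [0.5201, 0.0185, 0.1875]
tcp_rot: [0.12, 0.699, -0.104, 0.697]
contact_force: [0.2, 0.1, -0.6]
opening: -0.0002
```

```bash
python3 -c "
from h import *
show()
print(to(.535,.060,.1))"
```

```text
t 3.8 pos [0.5201 0.0185 0.1875] ydir 71.73 x [ 0.001  0.023 -1.   ] F [ 0.23  0.06 -0.63] op -0.0002 j [ 0.02  0.26 -0.15  1.17  0.02  0.34]
[8.85 4.21 0.18]
```

>>> {"op": "servo_tool", "data": {"commands": [{"gripper": 0,"slide": [1.5,1.5,0],"roll": -6},{"gripper": 0,"slide": [3.5,3,0],"roll": -12},{"gripper": 0,"slide": [5.5,4.2,0.2],"roll": -17},{"gripper": 0,"slide": [7.5,4.2,0.2],"roll": -17},{"gripper": 0,"slide": [8.8,4.2,0.2],"roll": -17}]}}

```text
time_s: 4.3
eef_pos: [0.5351, 0.0602, 0.099]
tcp_rot: [0.018, 0.707, -0.001, 0.707]
contact_force: [-0.3, -0.0, -0.1]
opening: -0.0006
```

```bash
python3 -c "
from h import *
show()
print(to(.6,.060,.1)); snap('side','side3')
cv2.imwrite('pics/c3.png',cv2.resize(cv2.imread('pics/side3.png')[110:310,100:320],None,fx=3,fy=3))"
```

```text
t 4.3 pos [0.5351 0.0602 0.099 ] ydir 88.46 x [-0.001  0.023 -1.   ] F [-0.3  -0.03 -0.08] op -0.0006 j [ 0.1   0.35 -0.25  0.96  0.02  0.13]
[-0.1   0.16  6.49]
```

View pics/c3.png

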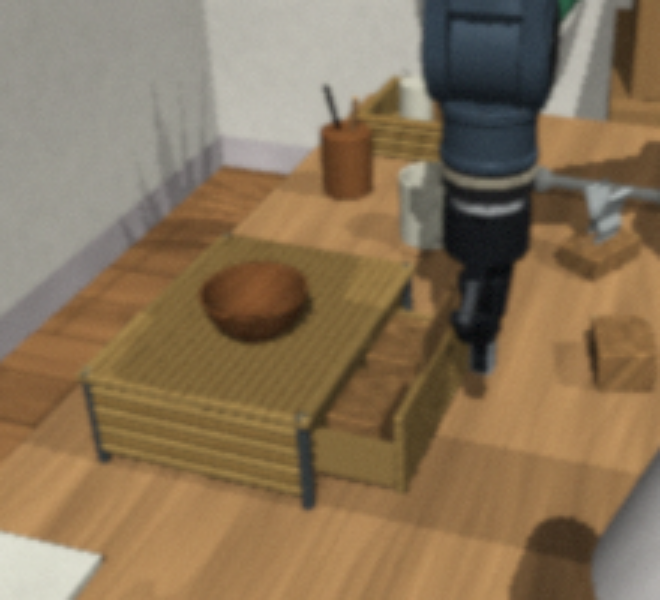

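>>> {"op": "servo_tool", "data": {"commands": [{"gripper": 0,"slide": [0,0,1],"roll": 0},{"gripper": 0,"slide": [0,0,2],"roll": 0},{"gripper": 0,"slide": [0,0,3],"roll": 0},{"gripper": 0,"slide": [0,0,4],"roll": 0},{"gripper": 0,"slide": [0,0,5],"roll": 0}]}}

```text
time_s: 4.85
eef_pos: [0.5865, 0.0591, 0.0988]
tcp_rot: [0.018, 0.707, -0.001, 0.707]
contact_force: [-3.0, -1.6, 1.1]
opening: -0.0002
```

>>> {"op": "servo_tool", "data": {"commands": [{"gripper": 0,"slide": [0,0,0.6],"roll": 0},{"gripper": 0,"slide": [0,0,1.2],"roll": 0},{"gripper": 0,"slide": [0,0,1.8],"roll": 0},{"gripper": 0,"slide": [0,0,2.4],"roll": 0},{"gripper": 0,"slide": [0,0,3],"roll": 0}]}}

```text
time_s: 5.35
eef_pos: [0.6159, 0.0584, 0.0982]
tcp_rot: [0.018, 0.708, -0.001, 0.706]
contact_force: [-3.0, 0.6, 0.1]
opening: -0.0001
```

```bash
python3 -c "
from h import *
show(); snap('side','side4')
cv2.imwrite('pics/c4.png',cv2.resize(cv2.imread('pics/side4.png')[110:310,100:320],None,fx=3,fy=3))"
```

```text
t 5.35 pos [0.6159 0.0584 0.0982] ydir 88.48 x [-0.001  0.024 -1.   ] F [-2.97  0.62  0.1 ] op -0.0001 j [ 0.08  0.48 -0.05  1.05  0.02  0.11]
```

View pics/c4.png

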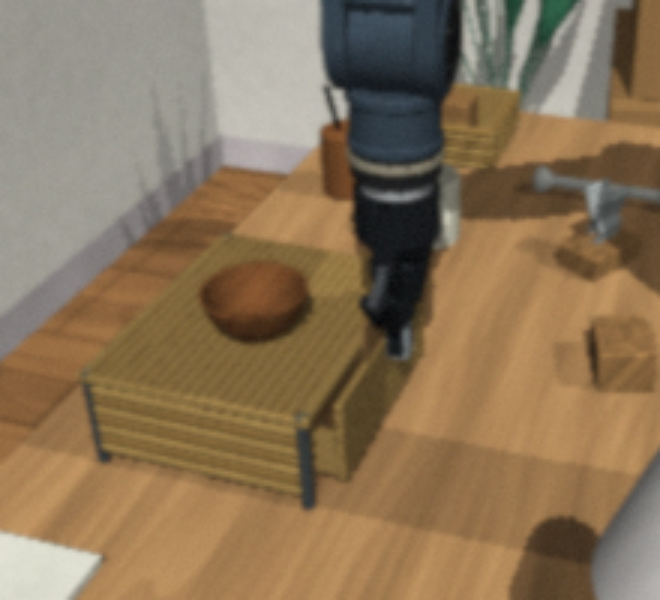

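>>> {"op": "servo_tool", "data": {"commands": [{"gripper": 0,"slide": [0,0,0.3],"roll": 0},{"gripper": 0,"slide": [0,0,0.6],"roll": 0},{"gripper": 0,"slide": [0,0,0.8],"roll": 0},{"gripper": 0,"slide": [0,0,0.9],"roll": 0},{"gripper": 0,"slide": [0,0,1.0],"roll": 0}]}}

```text
time_s: 5.9
eef_pos: [0.6255, 0.0581, 0.0984]
tcp_rot: [0.018, 0.708, -0.001, 0.706]
contact_force: [-2.4, 1.3, 0.8]
opening: -0.0003
```

>>> {"op": "servo_tool", "data": {"commands": [{"gripper": 0,"slide": [0,0,0.1],"roll": 0},{"gripper": 0,"slide": [0,0,0.2],"roll": 0},{"gripper": 0,"slide": [0,0,0.3],"roll": 0},{"gripper": 0,"slide": [0,0,0.4],"roll": 0},{"gripper": 0,"slide": [0,0,0.5],"roll": 0}]}}

```text
time_s: 6.4
eef_pos: [0.6307, 0.058, 0.0984]
tcp_rot: [0.018, 0.707, -0.001, 0.707]
contact_force: [-1.5, 0.8, -0.5]
opening: 0.0002
```

>>> {"op": "servo_tool", "data": {"commands": [{"gripper": 0,"slide": [0,0,0.1],"roll": 0},{"gripper": 0,"slide": [0,0,0.2],"roll": 0},{"gripper": 0,"slide": [0,0,0.3],"roll": 0},{"gripper": 0,"slide": [0,0,0.4],"roll": 0},{"gripper": 0,"slide": [0,0,0.5],"roll": 0}]}}

```text
time_s: 6.9
eef_pos: [0.6311, 0.0581, 0.0976]
tcp_rot: [0.018, 0.711, -0.001, 0.703]
contact_force: [-24.0, 1.9, 9.8]
opening: 0.0002
```

```bash
python3 -c "
from h import *
show(); snap('side','side5')
cv2.imwrite('pics/c5.png',cv2.resize(cv2.imread('pics/side5.png')[110:310,100:320],None,fx=3,fy=3))"
```

```text
t 6.9 pos [0.6311 0.0581 0.0976] ydir 88.53 x [-0.01   0.024 -1.   ] F [-23.96   1.87   9.76] op 0.0002 j [0.08 0.51 0.   1.07 0.02 0.11]
```

View pics/c5.png

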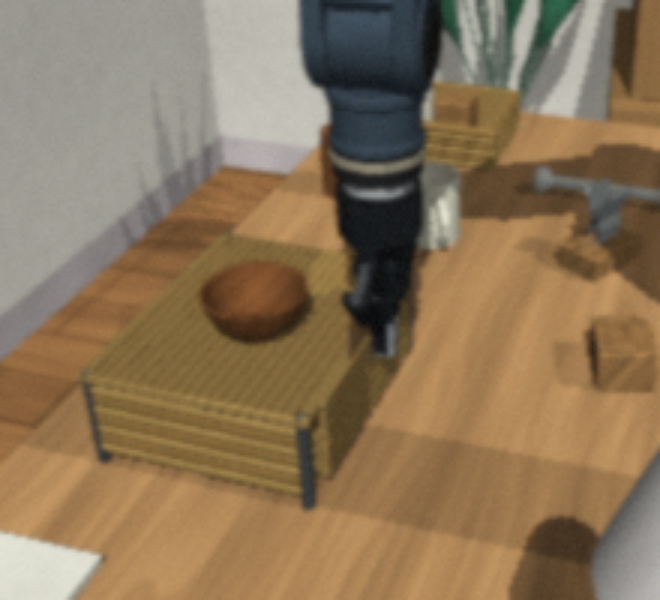

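The side view shows the panel flush with the unit front, and the push force jumped to 24 N at x = 0.631, so the tray is home. I'll back off and go over the clip.

>>> {"op": "servo_tool", "data": {"commands": [{"gripper": 0,"slide": [0,0,-1.5],"roll": 0},{"gripper": 0,"slide": [0,0,-4],"roll": 0},{"gripper": 60,"slide": [-5,0,-7],"roll": 0},{"gripper": 60,"slide": [-9,-2,-9],"roll": 0},{"gripper": 60,"slide": [-13,-4,-11],"roll": 0}]}}

```text
time_s: 7.45
eef_pos: [0.5264, 0.02, 0.2246]
tcp_rot: [0.017, 0.707, -0.001, 0.707]
contact_force: [2.1, -0.8, 0.2]
opening: 0.0432
```

```bash
python3 -c "
from h import *
show()
print(to(.484,-.312,.235)); p,d,s=snap('scene','scene3')
W=world('scene',d);Z=W[...,2]
m=np.zeros(Z.shape,bool);m[130:220,255:330]=True
for lo,hi in((.11,.125),(.125,.137),(.137,.15)):
    P=W[m&(Z>lo)&(Z<hi)&(W[...,0]<.67)]
    if len(P): print(lo,len(P),P.min(0).round(3),P.max(0).round(3),np.percentile(P[:,0],[5,50,95]).round(3), np.polyfit(P[:,1],P[:,0],1))
cv2.imwrite('pics/a3.png',cv2.resize(p[120:360,120:400,::-1],None,fx=2.8,fy=2.5,interpolation=cv2.INTER_CUBIC))
"
```

```text
t 7.45 pos [0.5264 0.02   0.2246] ydir 88.54 x [-0.     0.023 -1.   ] F [ 2.11 -0.84  0.16] op 0.0432 j [ 0.03  0.25 -0.06  1.26  0.02  0.05]
[ -1.81 -33.26  -3.4 ]
0.11 38 [0.642 0.014 0.11 ] [0.648 0.099 0.125] [0.644 0.647 0.648] [0.0261998  0.64519495]
0.125 30 [0.644 0.015 0.125] [0.649 0.095 0.137] [0.645 0.647 0.648] [0.01266805 0.64584363]
0.137 35 [0.643 0.013 0.137] [0.648 0.102 0.146] [0.644 0.646 0.648] [0.0130291  0.64517358]
```

View pics/a3.png

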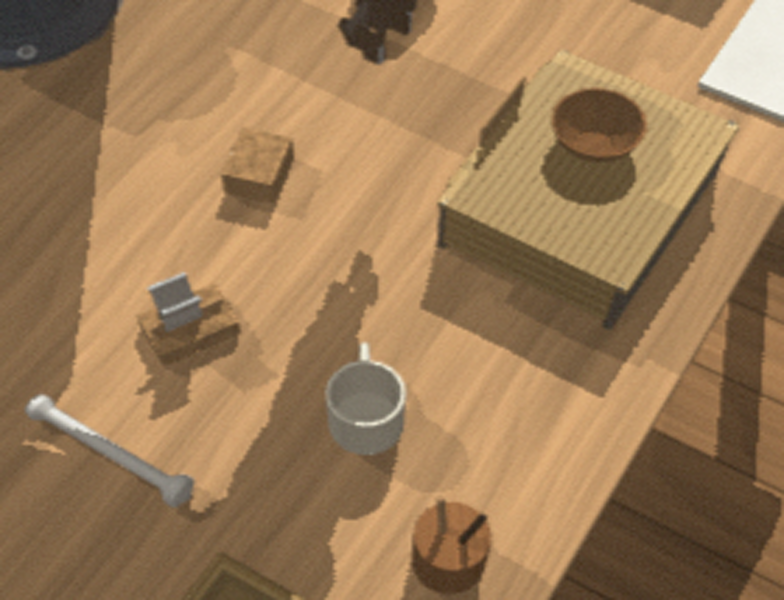

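The scene view confirms the tray is shut, with the card at about (500,120) in the crop, which works out to x≈0.646, y≈0.058. Now to the clip.

>>> {"op": "servo_tool", "data": {"commands": [{"gripper": 80,"slide": [-0.5,-4,-0.5],"roll": 8},{"gripper": 80,"slide": [-1,-8,-1],"roll": 16},{"gripper": 80,"slide": [-1.5,-12,-1.5],"roll": 24},{"gripper": 80,"slide": [-1.8,-16,-2],"roll": 32},{"gripper": 80,"slide": [-1.8,-20,-2.5],"roll": 40}]}}

```text
time_s: 8.0
eef_pos: [0.4971, -0.1816, 0.2372]
tcp_rot: [0.26, 0.663, -0.245, 0.658]
contact_force: [0.2, 0.4, -0.2]
opening: 0.0683
```

```bash
python3 -c "
from h import *
show()
print(to(.484,-.312,.235))"
```

```text
t 8.0 pos [ 0.4971 -0.1816  0.2372] ydir 48.13 x [ 0.001  0.022 -1.   ] F [ 0.16  0.43 -0.21] op 0.0683 j [-0.36  0.25 -0.02  1.3   0.02  0.37]
[ -0.08 -10.58   7.73]
```

>>> {"op": "servo_tool", "data": {"commands": [{"gripper": 80,"slide": [0,-2,1.5],"roll": 8},{"gripper": 80,"slide": [0,-4,3],"roll": 16},{"gripper": 80,"slide": [0,-6,4.5],"roll": 24},{"gripper": 80,"slide": [0,-8,6],"roll": 32},{"gripper": 80,"slide": [0,-10.6,7.7],"roll": 40}]}}

```text
time_s: 8.5
eef_pos: [0.4845, -0.3112, 0.2335]
tcp_rot: [0.469, 0.54, -0.457, 0.529]
contact_force: [0.3, 0.3, 0.2]
opening: 0.0684
```

>>> {"op": "servo_tool", "data": {"commands": [{"gripper": 80,"slide": [0,0,0],"roll": 8},{"gripper": 80,"slide": [0,0,0],"roll": 16},{"gripper": 80,"slide": [0,0,0],"roll": 24},{"gripper": 80,"slide": [0,0,0],"roll": 32},{"gripper": 80,"slide": [0,0,0],"roll": 38}]}}

```text
time_s: 9.0
eef_pos: [0.4845, -0.3106, 0.2334]
tcp_rot: [0.616, 0.361, -0.608, 0.347]
contact_force: [-0.2, 1.1, -0.2]
opening: 0.0682
```

```bash
python3 -c "
from h import *
show()
p,d,s=snap('wrist','wrist4')"
```

```text
t 9.0 pos [ 0.4845 -0.3106  0.2334] ydir -29.86 x [-0.     0.023 -1.   ] F [-0.24  1.11 -0.17] op 0.0682 j [-0.58  0.34  0.09  1.34  0.02  1.51]
```

View pics/wrist4.png

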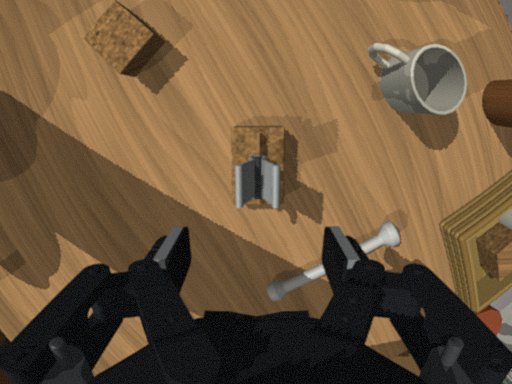

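The clip's bars appear at columns about 240 and 276, rows 163–208, nearly parallel to the fingers' approach axis. I'll refine by ray casting.

```bash
cat >> h.py <<'E'
def wray(u,v,pos,rot):
    c=get_calibration('wrist'); f=384/2/np.tan(np.radians(c['vertical_fov'])/2); T=c['tool_from_camera']
    dx,dy=u-c['cx'],v-c['cy']; r=np.hypot(dx,dy)+1e-9; th=r/f
    dc=np.array([np.sin(th)*dx/r,np.sin(th)*dy/r,np.cos(th)])
    M=R.from_quat(rot).as_matrix()
    return M@T[:3,3]+pos, M@T[:3,:3]@dc
def wplane(u,v,pos,rot,z):
    o,d=wray(u,v,pos,rot); return o+d*(z-o[2])/d[2]
E
python3 - <<'E'
from h import *
z=np.load('pics/wrist4.npz');p=z['p']
c=p[110:220,215:305]
hsv=cv2.cvtColor(c,cv2.COLOR_RGB2HSV)
cv2.imwrite('pics/w4.png',cv2.resize(c[...,::-1],None,fx=6,fy=5,interpolation=cv2.INTER_NEAREST))
m=(hsv[...,1]<70)&(hsv[...,2]>50)
for v in range(0,110,4): print(v+110,''.join('#' if x else '.' for x in m[v]))
print('grasp pt', wplane(256,300,z['pos'],z['rot'],.095))
E
```

```text
110 ..........................................................................................
114 ..........................................................................................
118 ..........................................................................................
122 ..........................................................................................
126 ..........................................................................................
130 ..........................................................................................
134 ..........................................................................................
138 ..........................................................................................
142 ..........................................................................................
146 ..........................................................................................
150 ..........................................................................................
154 ...................................................
[... 906 characters left out ...]
.............####################......###################.........................
198 ....................#################....####..##################.........................
202 ....................###########......................############.........................
206 .....................#######.............................#######..........................
210 ..........................................................................................
214 ..........................................................................................
218 ..........................................................................................
grasp pt [ 0.42005535 -0.4213229   0.095     ]
```

View pics/w4.png

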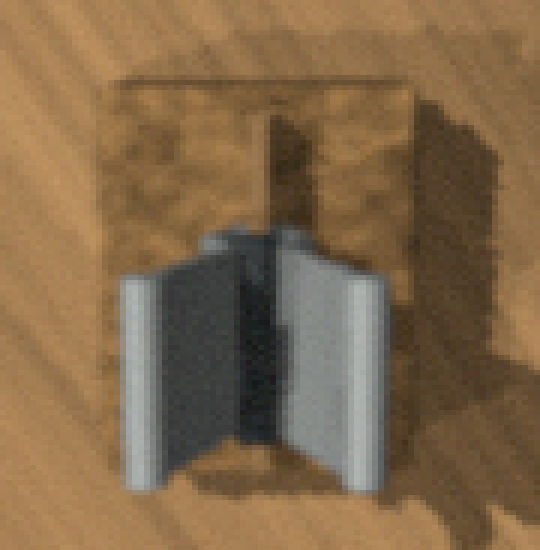

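Run:
```python
from h import *
z=np.load('pics/wrist4.npz');pos,rot=z['pos'],z['rot']
M=R.from_quat(rot).as_matrix()
Q=[wplane(u,v,pos,rot,.096) for u,v in((235,165),(280,165),(235,208.5),(279.5,208.5))]
for q in Q: print(q.round(4),(M.T@(q-pos)*1000).round(1))
c=np.mean(Q,0);print('clip',c.round(4)); e=Q[2]-Q[0]+Q[3]-Q[1];print('ydir',np.degrees(np.arctan2(e[1],e[0])), np.linalg.norm(Q[0]-Q[1]),np.linalg.norm(Q[0]-Q[2]))
print('delta to TCP',to(c[0],c[1],.098), to(c[0],c[1],.15))
```

```text
[ 0.4768 -0.2847  0.096 ] [138.  -17.9 -15.9]
[ 0.512  -0.3049  0.096 ] [137.5  22.6 -16. ]
[ 0.4556 -0.3202  0.096 ] [137.2 -18.7  25.4]
[ 0.4917 -0.3408  0.096 ] [136.7  23.   25.3]
clip [ 0.484  -0.3127  0.096 ]
ydir -120.16935764006038 0.04054392040949037 0.04133510773847355
delta to TCP [13.53  0.22  0.47] [8.34 0.16 0.37]
```

>>> {"op": "servo_tool", "data": {"commands": [{"gripper": 80,"slide": [3,0.1,0.1],"roll": 0},{"gripper": 80,"slide": [6,0.1,0.2],"roll": 0},{"gripper": 80,"slide": [9,0.2,0.3],"roll": 0},{"gripper": 80,"slide": [12,0.2,0.4],"roll": 0},{"gripper": 80,"slide": [13.9,0.2,0.5],"roll": 0}]}}

```text
time_s: 9.55
eef_pos: [0.4828, -0.3119, 0.0922]
tcp_rot: [0.614, 0.364, -0.607, 0.349]
contact_force: [0.0, 0.8, -0.7]
opening: 0.0685
```

```bash
python3 -c "
from h import *
show()
p,d,s=snap('wrist','wrist5')
print(to(.484,-.3127,.094))
cv2.imwrite('pics/w5.png',cv2.resize(p[80:384,80:432,::-1],None,fx=2.2,fy=1.97))"
```

```text
t 9.55 pos [ 0.4828 -0.3119  0.0922] ydir -29.39 x [-0.002  0.024 -1.   ] F [ 0.02  0.78 -0.69] op 0.0685 j [-0.58  0.42 -0.15  1.01  0.02  1.5 ]
[-0.42  0.26  0.  ]
```

View pics/w5.png

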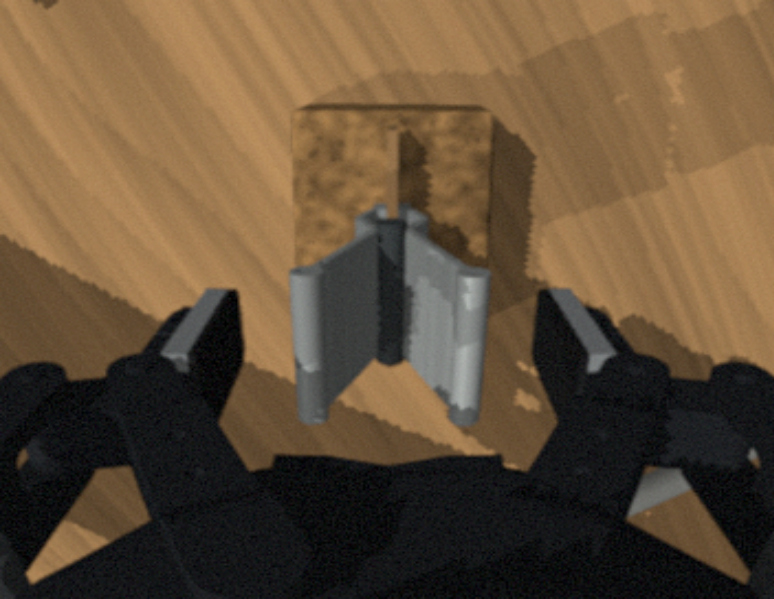

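The wrist view shows the clip centred between the pads: bars at x 290–490, pads at 240 and 535. I'll squeeze.

>>> {"op": "servo_tool", "data": {"commands": [{"gripper": 55,"slide": [0,0.1,0],"roll": 0},{"gripper": 50,"slide": [-0.1,0.1,0],"roll": 0},{"gripper": 40,"slide": [-0.1,0.1,0],"roll": 0},{"gripper": 30,"slide": [-0.1,0.1,0],"roll": 0},{"gripper": 20,"slide": [-0.1,0.1,0],"roll": 0}], "grip_force": 30}}

```text
time_s: 10.1
eef_pos: [0.4868, -0.3142, 0.0989]
tcp_rot: [0.616, 0.361, -0.606, 0.351]
contact_force: [1.5, -0.3, 10.9]
opening: 0.0178
```

>>> {"op": "servo_tool", "data": {"commands": [{"gripper": 10,"slide": [0,0,0],"roll": 0},{"gripper": 10,"slide": [0,0,0],"roll": 0},{"gripper": 10,"slide": [0,0,0],"roll": 0},{"gripper": 10,"slide": [0,0,0],"roll": 0},{"gripper": 10,"slide": [0,0,0],"roll": 0}]}}

```text
time_s: 10.6
eef_pos: [0.4869, -0.3143, 0.0989]
tcp_rot: [0.616, 0.361, -0.606, 0.351]
contact_force: [2.0, -0.6, 12.4]
opening: 0.0165
```

```bash
python3 -c "
from h import *
show()
p,d,s=snap('wrist','wrist6')
cv2.imwrite('pics/w6.png',cv2.resize(p[80:384,80:432,::-1],None,fx=2.2,fy=1.97))"
```

```text
t 10.6 pos [ 0.4869 -0.3143  0.0989] ydir -29.49 x [ 0.006  0.019 -1.   ] F [ 2.02 -0.57 12.42] op 0.0165 j [-0.58  0.42 -0.14  1.01  0.02  1.5 ]
```

View pics/w6.png

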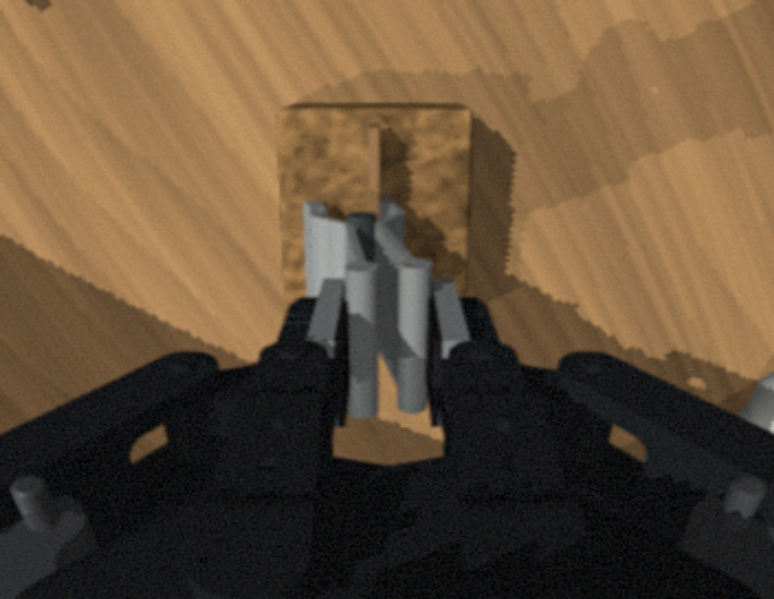

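The squeeze worked, but the tool was about 3 mm off to one side and the closing fingers pushed down, so the clip has tipped. In the crop the pivot is at x≈362 and the bars are centred at 388. I'll let it spring shut again, re-centre and redo it.

>>> {"op": "servo_tool", "data": {"commands": [{"gripper": 25,"slide": [-0.6,-0.1,0],"roll": 0},{"gripper": 30,"slide": [-0.6,-0.2,0],"roll": 0},{"gripper": 40,"slide": [-0.6,-0.3,0],"roll": 0},{"gripper": 60,"slide": [-0.6,-0.3,0],"roll": 0},{"gripper": 65,"slide": [-0.6,-0.3,0],"roll": 0}]}}

```text
time_s: 11.15
eef_pos: [0.4809, -0.3108, 0.1008]
tcp_rot: [0.614, 0.364, -0.607, 0.348]
contact_force: [0.1, -0.2, 0.5]
opening: 0.0551
```

>>> {"op": "servo_tool", "data": {"commands": [{"gripper": 65,"slide": [0,0,0],"roll": 0},{"gripper": 65,"slide": [0,0,0],"roll": 0},{"gripper": 65,"slide": [0,0,0],"roll": 0},{"gripper": 65,"slide": [0,0,0],"roll": 0},{"gripper": 65,"slide": [0,0,0],"roll": 0}]}}

```text
time_s: 11.65
eef_pos: [0.4815, -0.3112, 0.1012]
tcp_rot: [0.615, 0.363, -0.607, 0.349]
contact_force: [0.1, -0.2, -1.0]
opening: 0.0555
```

```bash
python3 -c "
from h import *
show()
p,d,s=snap('wrist','wrist7')
cv2.imwrite('pics/w7.png',cv2.resize(p[80:384,80:432,::-1],None,fx=2.2,fy=1.97))"
```

```text
t 11.65 pos [ 0.4815 -0.3112  0.1012] ydir -29.52 x [-0.001  0.024 -1.   ] F [ 0.09 -0.22 -0.98] op 0.0555 j [-0.58  0.41 -0.15  1.02  0.02  1.5 ]
```

View pics/w7.png

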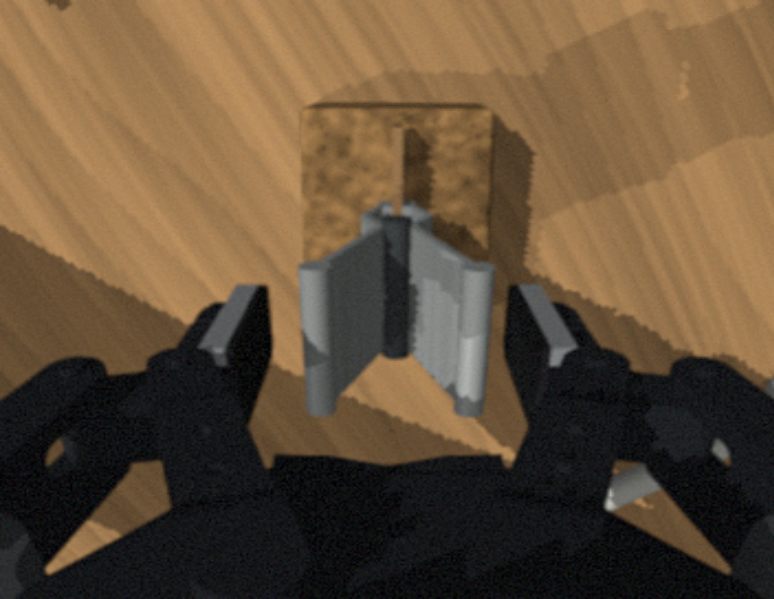

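The clip sprang back upright and undisturbed. It is about 1.6 mm to the +y side of the pads' middle, so I'll shift by that and rise as the fingers close.

>>> {"op": "servo_tool", "data": {"commands": [{"gripper": 56,"slide": [0,0.15,0],"roll": 0},{"gripper": 52,"slide": [0,0.15,0],"roll": 0},{"gripper": 50,"slide": [0,0.15,0],"roll": 0},{"gripper": 50,"slide": [0,0.15,0],"roll": 0},{"gripper": 50,"slide": [0,0.15,0],"roll": 0}]}}

```text
time_s: 12.2
eef_pos: [0.4828, -0.3119, 0.1012]
tcp_rot: [0.615, 0.363, -0.607, 0.349]
contact_force: [0.2, -0.1, 0.1]
opening: 0.0426
```

```bash
python3 -c "
from h import *
show()
p,d,s=snap('wrist','wrist8')
cv2.imwrite('pics/w8.png',cv2.resize(p[150:334,156:356,::-1],None,fx=3.5,fy=3.2))"
```

```text
t 12.2 pos [ 0.4828 -0.3119  0.1012] ydir -29.51 x [-0.001  0.024 -1.   ] F [ 0.25 -0.06  0.1 ] op 0.0426 j [-0.58  0.42 -0.14  1.03  0.02  1.5 ]
```

View pics/w8.png

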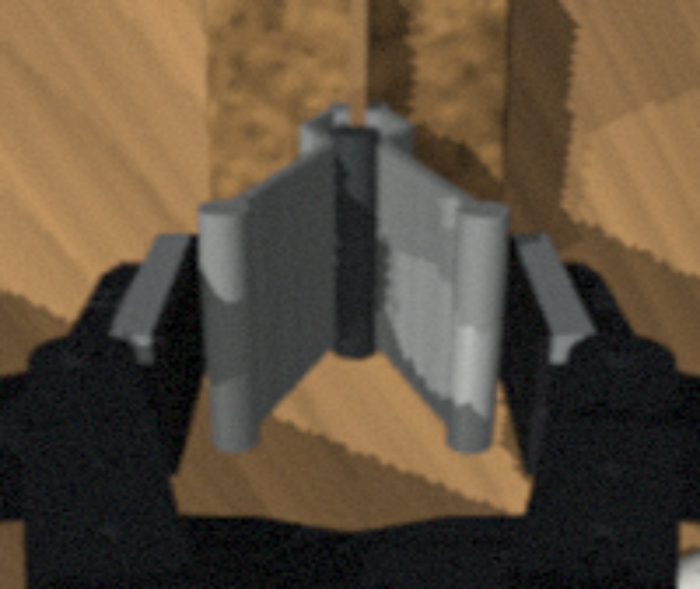

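The pads are just outside both bars and centred within about 0.3 mm. Now I'll close them gradually.

>>> {"op": "servo_tool", "data": {"commands": [{"gripper": 44,"slide": [-0.1,0,0],"roll": 0},{"gripper": 39,"slide": [-0.25,0,0],"roll": 0},{"gripper": 34,"slide": [-0.4,0,0],"roll": 0},{"gripper": 29,"slide": [-0.5,0,0],"roll": 0},{"gripper": 24,"slide": [-0.6,0,0],"roll": 0}]}}

```text
time_s: 12.75
eef_pos: [0.4829, -0.3121, 0.1073]
tcp_rot: [0.615, 0.363, -0.607, 0.349]
contact_force: [0.6, 0.0, -1.0]
opening: 0.0208
```

>>> {"op": "servo_tool", "data": {"commands": [{"gripper": 20,"slide": [-0.1,0,0],"roll": 0},{"gripper": 15,"slide": [-0.1,0,0],"roll": 0},{"gripper": 10,"slide": [-0.1,0,0],"roll": 0},{"gripper": 10,"slide": [-0.1,0,0],"roll": 0},{"gripper": 10,"slide": [-0.1,0,0],"roll": 0}]}}

```text
time_s: 13.25
eef_pos: [0.4828, -0.3121, 0.1081]
tcp_rot: [0.615, 0.364, -0.607, 0.349]
contact_force: [-0.0, -0.2, -0.8]
opening: 0.017
```

```bash
python3 -c "
from h import *
show()
p,d,s=snap('wrist','wrist9')
cv2.imwrite('pics/w9.png',cv2.resize(p[150:334,156:356,::-1],None,fx=3.5,fy=3.2))"
```

```text
t 13.25 pos [ 0.4828 -0.3121  0.1081] ydir -29.52 x [-0.001  0.024 -1.   ] F [-0.04 -0.22 -0.77] op 0.017 j [-0.58  0.41 -0.13  1.04  0.02  1.5 ]
```

View pics/w9.png

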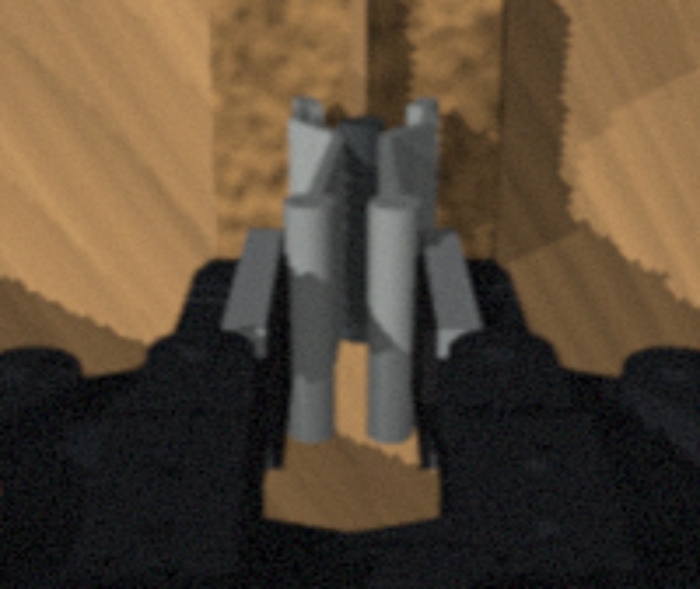

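The squeeze is symmetric, with both jaws spread evenly about the strip (lips at 303 and 422, strip at 360). Lifting.

>>> {"op": "servo_tool", "data": {"commands": [{"gripper": 10,"slide": [-1,0,0],"roll": 0},{"gripper": 10,"slide": [-3,0,0],"roll": 0},{"gripper": 10,"slide": [-5,0,0],"roll": 0},{"gripper": 10,"slide": [-7,0,0],"roll": 0},{"gripper": 10,"slide": [-9,0,0],"roll": 0}]}}

```text
time_s: 13.8
eef_pos: [0.4829, -0.3143, 0.1998]
tcp_rot: [0.615, 0.363, -0.607, 0.349]
contact_force: [-0.1, -0.9, -0.4]
opening: 0.0168
```

>>> {"op": "servo_tool", "data": {"commands": [{"gripper": 10,"slide": [-2,0,0],"roll": 0},{"gripper": 10,"slide": [-4,0,0],"roll": 0},{"gripper": 10,"slide": [-6,0,0],"roll": 0},{"gripper": 10,"slide": [-6,0,0],"roll": -8},{"gripper": 10,"slide": [-6,0,0],"roll": -12}]}}

```text
time_s: 14.3
eef_pos: [0.4833, -0.3158, 0.2598]
tcp_rot: [0.574, 0.426, -0.564, 0.413]
contact_force: [-0.1, 0.1, -1.0]
opening: 0.0168
```

```bash
python3 -c "
from h import *
show()
print(to(.56,.058,.26)); M=R.from_quat(read_state()['tcp_rot']).as_matrix()
p,d,s=snap('wrist','wrist10'); q,e,s=snap('side','side10')
cv2.imwrite('pics/w10.png',np.hstack([cv2.resize(p[150:334,156:356,::-1],(400,368)),cv2.resize(q[100:250,240:390,::-1],(368,368))]))"
```

```text
t 14.3 pos [ 0.4833 -0.3158  0.2598] ydir -17.23 x [ 0.001  0.022 -1.   ] F [-0.1   0.07 -1.02] op 0.0168 j [-0.59  0.34  0.15  1.4   0.02  1.28]
[  0.82  -3.75 -37.97]
```

View pics/w10.png

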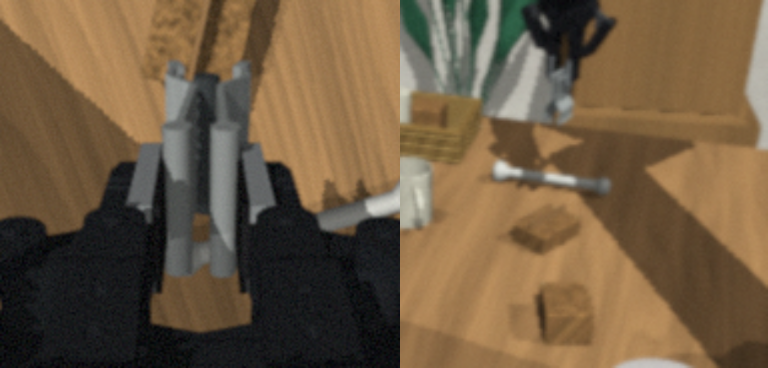

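>>> {"op": "servo_tool", "data": {"commands": [{"gripper": 10,"slide": [0,0,-3],"roll": -4},{"gripper": 10,"slide": [0,-1,-7],"roll": -8},{"gripper": 10,"slide": [0,-2,-11],"roll": -12},{"gripper": 10,"slide": [0,-3,-15],"roll": -16},{"gripper": 10,"slide": [0,-3,-19],"roll": -16}]}}

```text
time_s: 14.9
eef_pos: [0.5107, -0.1238, 0.2633]
tcp_rot: [0.512, 0.499, -0.501, 0.487]
contact_force: [0.0, -0.1, 0.4]
opening: 0.0167
```

>>> {"op": "servo_tool", "data": {"commands": [{"gripper": 10,"slide": [0,1,-4],"roll": 0},{"gripper": 10,"slide": [0,2,-8],"roll": 0},{"gripper": 10,"slide": [0,3,-12],"roll": 0},{"gripper": 10,"slide": [0,4,-15],"roll": 0},{"gripper": 10,"slide": [0,5,-18],"roll": 0}]}}

```text
time_s: 15.4
eef_pos: [0.5665, 0.0548, 0.2672]
tcp_rot: [0.513, 0.499, -0.501, 0.487]
contact_force: [0.4, -0.3, -0.9]
opening: 0.017
```

```bash
python3 -c "
from h import *
show()
print(to(.646,.058,.26),to(.646,.058,.235))"
```

```text
t 15.4 pos [0.5665 0.0548 0.2672] ydir -1.63 x [-0.001  0.024 -1.   ] F [ 0.38 -0.27 -0.92] op 0.017 j [0.08 0.31 0.13 1.39 0.02 1.68]
[ 0.72  7.94 -0.53] [ 3.22  7.94 -0.48]
```

>>> {"op": "servo_tool", "data": {"commands": [{"gripper": 10,"slide": [0,2,0],"roll": 0},{"gripper": 10,"slide": [0,4,-0.1],"roll": 0},{"gripper": 10,"slide": [0.5,6,-0.3],"roll": 0},{"gripper": 10,"slide": [0.7,7.9,-0.5],"roll": 0},{"gripper": 10,"slide": [0.7,7.9,-0.5],"roll": 0}]}}

```text
time_s: 15.9
eef_pos: [0.6469, 0.0563, 0.2586]
tcp_rot: [0.512, 0.499, -0.502, 0.486]
contact_force: [-0.5, 0.1, -0.3]
opening: 0.0164
```

```bash
python3 -c "
from h import *
show()
p,d,s=snap('wrist','wrist11'); q,e,s=snap('side','side11');q2,e,s=snap('scene','scene11')
cv2.imwrite('pics/w11.png',cv2.resize(p[40:344,106:406,::-1],None,fx=2.6,fy=1.97))
cv2.imwrite('pics/s11.png',np.hstack([cv2.resize(q[130:260,140:270,::-1],(400,400)),cv2.resize(q2[80:220,240:380,::-1],(400,400))]))"
```

```text
t 15.9 pos [0.6469 0.0563 0.2586] ydir -1.65 x [-0.002  0.023 -1.   ] F [-0.55  0.09 -0.26] op 0.0164 j [0.08 0.46 0.34 1.45 0.02 1.68]
```

View pics/w11.png

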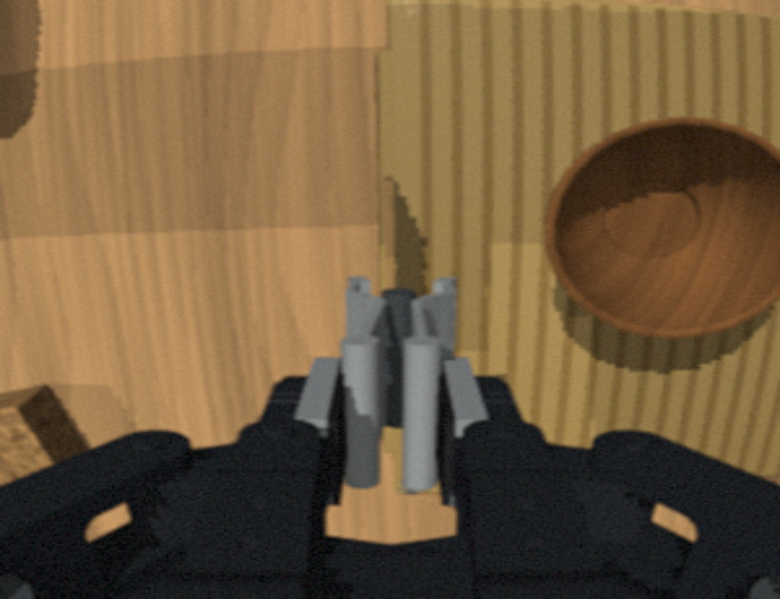

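View pics/s11.png

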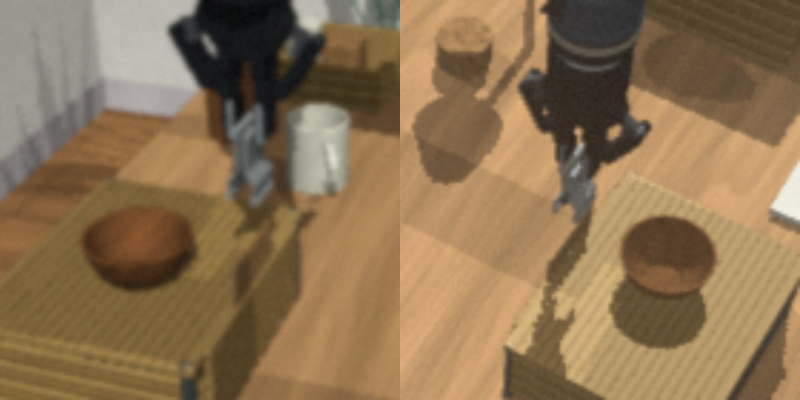

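In the wrist crop, the card's +y end shows at about (390,180–290), right between the jaws (lips at 355 and 447). I'll zoom in to measure.

```bash
python3 -c "
from h import *
z=np.load('pics/wrist11.npz');p=z['p']
cv2.imwrite('pics/w12.png',cv2.resize(p[120:240,216:306,::-1],None,fx=6,fy=5,interpolation=cv2.INTER_NEAREST))"
```

```text
(no output)
```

View pics/w12.png

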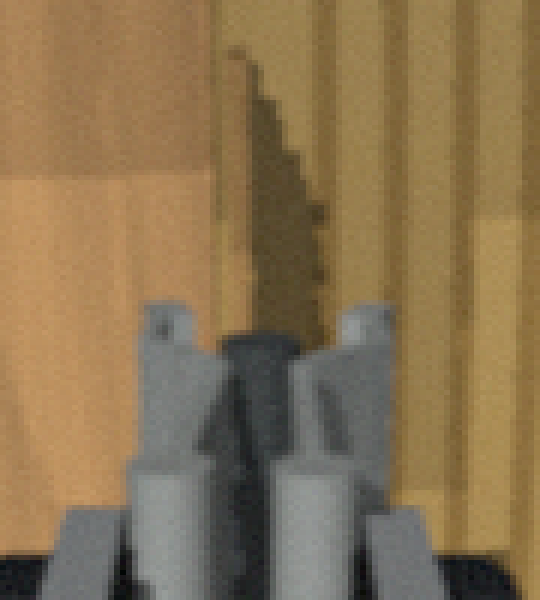

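```bash
cat >> h.py <<'E'
def wpt(u,v,z):
    o,d=wray(u,v,z['pos'],z['rot']); c=get_calibration('wrist'); T=c['tool_from_camera']; M=R.from_quat(z['rot']).as_matrix()
    ax=M@T[:3,2]; dep=z['d'][int(round(v)),int(round(u))]
    return o+d*dep/(d@ax)
E
python3 - <<'E'
from h import *
z=np.load('pics/wrist11.npz');M=R.from_quat(z['rot']).as_matrix();pos=z['pos']
def T(q): return q.round(4),(M.T@(q-pos)*1000).round(1)
print('cardend plane',T(wplane(255.7,129.3,pos,z['rot'],.14)))
print('card near lips plane',T(wplane(216+236/6,120+290/5,pos,z['rot'],.14)))
for n,cx,cy in [('cardd',238,100),('cardd2',238,250),('lipL',168,325),('lipL2',160,345),('lipR',362,325),('lipR2',375,345),('jawL',160,400),('jawLo',150,430),('jawR',375,430),('barL',172,480),('barR',313,480),('barL2',172,560),('pivot',262,370),('pivot2',262,345)]:
    u,v=216+cx/6,120+cy/5; print(n,round(u,1),round(v,1),z['d'][int(round(v)),int(round(u))],*T(wpt(u,v,z)))
E
```

```text
cardend plane (array([0.6495, 0.1079, 0.14  ]), array([119.8,   1.4, -48.8]))
card near lips plane (array([0.648, 0.067, 0.14 ]), array([118.8,   1. ,  -7.9]))
cardd 255.7 140.0 0.24333693 [0.6492 0.099  0.1394] [120.1   1.3 -39.9]
cardd2 255.7 170.0 0.24967203 [0.6484 0.0737 0.1393] [119.7   1.3 -14.6]
lipL 244.0 185.0 0.19274332 [0.6411 0.0755 0.1977] [ 61.4  -6.2 -17.6]
lipL2 242.7 189.0 0.18080156 [0.6409 0.0761 0.2099] [ 49.2  -6.5 -18.4]
lipR 276.3 185.0 0.19296215 [0.6621 0.0749 0.1974] [ 61.6  14.8 -17.5]
lipR2 278.5 189.0 0.18248184 [0.6628 0.075  0.2082] [ 50.8  15.4 -17.9]
jawL 242.7 200.0 0.18283834 [0.6405 0.069  0.2096] [ 49.3  -6.6 -11.3]
jawLo 241.0 206.0 0.18547833 [0.6392 0.0646 0.208 ] [50.8 -7.8 -6.9]
jawR 278.5 206.0 0.18438262 [0.6626 0.0643 0.2089] [49.8 15.6 -7.2]
barL 244.7 216.0 0.13553418 [0.6439 0.0756 0.2567] [  2.4  -3.6 -19.2]
barR 268.2 216.0 0.13557182 [0.6547 0.0753 0.2566] [  2.5   7.2 -19.1]
barL2 244.7 232.0 0.13702103 [0.6436 0.0678 0.2571] [  1.8  -3.7 -11.4]
pivot 259.7 194.0 0.17317507 [0.6511 0.0749 0.2179] [ 41.1   3.7 -17.7]
pivot2 259.7 189.0 0.17212209 [0.6512 0.078  0.2182] [ 40.9   3.7 -20.8]
```

The wrist depth puts the lips about 74 mm below the TCP and their middle 3.5 mm beyond the card in x. The card's middle is about 4 mm further in +y. I'll shift and then descend partway.

>>> {"op": "servo_tool", "data": {"commands": [{"gripper": 10,"slide": [0,-0.2,-0.2],"roll": 0},{"gripper": 10,"slide": [0,-0.35,-0.3],"roll": 0},{"gripper": 10,"slide": [1,-0.35,-0.3],"roll": 0},{"gripper": 10,"slide": [2,-0.35,-0.3],"roll": 0},{"gripper": 10,"slide": [3,-0.35,-0.3],"roll": 0}]}}

```text
time_s: 16.55
eef_pos: [0.6417, 0.0599, 0.2286]
tcp_rot: [0.512, 0.5, -0.501, 0.487]
contact_force: [0.4, 0.2, -0.6]
opening: 0.017
```

>>> {"op": "servo_tool", "data": {"commands": [{"gripper": 10,"slide": [0,0,0],"roll": 0},{"gripper": 10,"slide": [0,0,0],"roll": 0},{"gripper": 10,"slide": [0,0,0],"roll": 0},{"gripper": 10,"slide": [0,0,0],"roll": 0},{"gripper": 10,"slide": [0,0,0],"roll": 0}]}}

```text
time_s: 17.05
eef_pos: [0.6422, 0.06, 0.2301]
tcp_rot: [0.512, 0.499, -0.501, 0.487]
contact_force: [-0.1, -0.1, 0.3]
opening: 0.0169
```

```bash
python3 -c "
from h import *
show()
p,d,s=snap('wrist','wrist13'); 
cv2.imwrite('pics/w13.png',cv2.resize(p[120:240,216:306,::-1],None,fx=6,fy=5,interpolation=cv2.INTER_NEAREST))"
```

```text
t 17.05 pos [0.6422 0.06   0.2301] ydir -1.52 x [-0.001  0.024 -1.   ] F [-0.11 -0.07  0.34] op 0.0169 j [0.08 0.45 0.26 1.38 0.02 1.68]
```

View pics/w13.png

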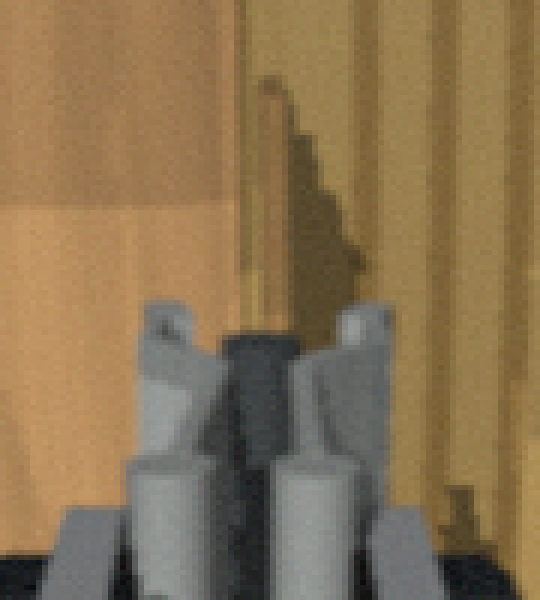

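Run:
```python
from h import *
z=np.load('pics/wrist13.npz');M=R.from_quat(z['rot']).as_matrix();pos=z['pos']
def T(q): return q.round(4),(M.T@(q-pos)*1000).round(1)
print('cardend plane',T(wplane(216+272/6,120+78/5,pos,z['rot'],.14)))
for n,cx,cy in [('cardd',274,120),('cardd2',274,200),('cardd3',274,300),('lipL',168,325),('lipR',362,325),('lipL',168,315),('lipR',366,315),('barL',172,480),('barR',313,480),('pivot',262,370)]:
    u,v=216+cx/6,120+cy/5; print(n,round(u,1),round(v,1),*T(wpt(u,v,z)))
```

```text
cardend plane (array([0.6489, 0.1085, 0.14  ]), array([ 91.3,   5.5, -46.6]))
cardd 261.7 144.0 [0.649  0.1022 0.1386] [ 92.5   5.8 -40.2]
cardd2 261.7 160.0 [0.6487 0.0902 0.1385] [ 92.3   5.8 -28.3]
cardd3 261.7 180.0 [0.6484 0.0752 0.1392] [ 91.3   5.8 -13.2]
lipL 244.0 185.0 [0.6365 0.0791 0.1689] [ 61.7  -6.2 -17.5]
lipR 276.3 185.0 [0.6575 0.0786 0.1692] [ 61.3  14.8 -17.6]
lipL 244.0 183.0 [0.6365 0.0803 0.1684] [ 62.2  -6.2 -18.7]
lipR 277.0 183.0 [0.658  0.0797 0.1682] [ 62.4  15.3 -18.7]
barL 244.7 216.0 [0.6392 0.0794 0.2287] [  1.9  -3.5 -19.4]
barR 268.2 216.0 [0.6499 0.079  0.2284] [  2.2   7.2 -19.2]
pivot 259.7 194.0 [0.6464 0.0791 0.1912] [ 39.3   3.7 -18.3]
```

>>> {"op": "servo_tool", "data": {"commands": [{"gripper": 10,"slide": [0,0.1,-0.2],"roll": 0},{"gripper": 10,"slide": [0.7,0.1,-0.2],"roll": 0},{"gripper": 10,"slide": [1.4,0.1,-0.2],"roll": 0},{"gripper": 10,"slide": [2.1,0.1,-0.2],"roll": 0},{"gripper": 10,"slide": [2.8,0.1,-0.2],"roll": 0}]}}

```text
time_s: 17.6
eef_pos: [0.6428, 0.0626, 0.2009]
tcp_rot: [0.512, 0.5, -0.501, 0.487]
contact_force: [0.5, 0.2, -1.0]
opening: 0.0172
```

>>> {"op": "servo_tool", "data": {"commands": [{"gripper": 10,"slide": [0,0,0],"roll": 0},{"gripper": 10,"slide": [0,0,0],"roll": 0},{"gripper": 10,"slide": [0,0,0],"roll": 0},{"gripper": 10,"slide": [0,0,0],"roll": 0},{"gripper": 10,"slide": [0,0,0],"roll": 0}]}}

```text
time_s: 18.1
eef_pos: [0.6432, 0.0626, 0.2021]
tcp_rot: [0.512, 0.499, -0.501, 0.487]
contact_force: [-0.8, -0.8, -1.5]
opening: 0.0165
```

```bash
python3 -c "
from h import *
show()
p,d,s=snap('wrist','wrist14'); q,e,s=snap('side','side14');q2,e,s=snap('scene','scene14')
cv2.imwrite('pics/w14.png',cv2.resize(p[120:240,216:306,::-1],None,fx=6,fy=5,interpolation=cv2.INTER_NEAREST))
cv2.imwrite('pics/s14.png',np.hstack([cv2.resize(q[150:240,170:260,::-1],(400,400)),cv2.resize(q2[110:200,250:340,::-1],(400,400))]))"
```

```text
t 18.1 pos [0.6432 0.0626 0.2021] ydir -1.52 x [-0.001  0.024 -1.   ] F [-0.75 -0.75 -1.5 ] op 0.0165 j [0.09 0.46 0.21 1.31 0.02 1.68]
```

View pics/w14.png

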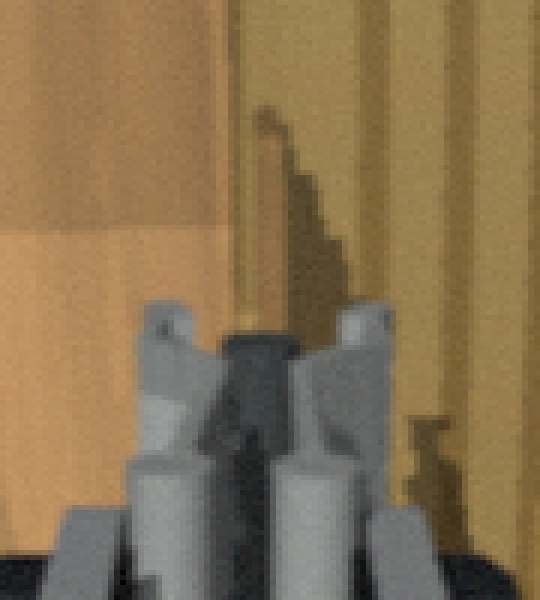

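View pics/s14.png

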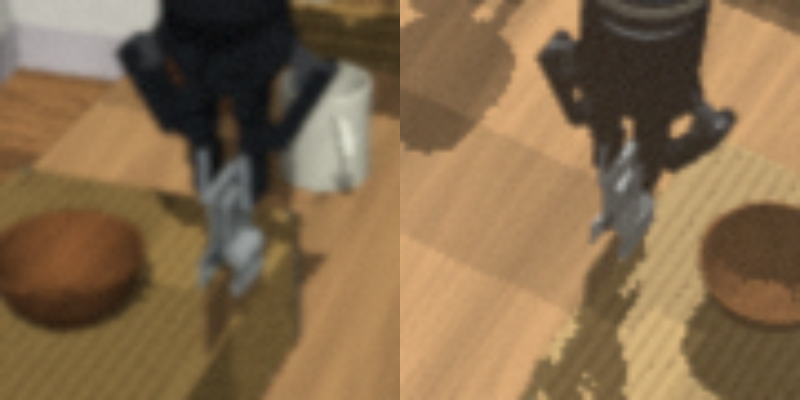

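Run:
```python
from h import *
z=np.load('pics/wrist14.npz');M=R.from_quat(z['rot']).as_matrix();pos=z['pos']
def T(q): return q.round(4),(M.T@(q-pos)*1000).round(1)
print('cardend',T(wplane(216+268/6,120+106/5,pos,z['rot'],.14)))
for n,cx,cy in [('card',270,150),('card',270,200),('card3',270,300),('lipL',168,325),('lipR',366,325),('pivot',262,370)]:
    u,v=216+cx/6,120+cy/5; print(n,*T(wpt(u,v,z)))
for n,(x0,x1,y0,y1) in dict(side=(205,235,180,225),scene=(285,315,135,175)).items():
    a=np.load(f'pics/{n}14.npz');W=world(n,a['d'])[y0:y1,x0:x1];h=cv2.cvtColor(a['p'],cv2.COLOR_RGB2HSV)[y0:y1,x0:x1]
    m=(h[...,1]<60)&(h[...,2]>70)&(np.abs(W[...,0]-.648)<.04)&(W[...,2]>.11)
    P=W[m];print(n,len(P),P.min(0).round(3),P.max(0).round(3)); o=P[np.argsort(P[:,2])][:8];print(o.round(3))
```

```text
cardend (array([0.649 , 0.1098, 0.14  ]), array([ 63.2,   4.6, -45.9]))
card [0.649  0.1039 0.1382] [ 64.9   4.8 -40. ]
card [0.6489 0.0976 0.1393] [ 63.6   4.8 -33.6]
card3 [0.6486 0.0842 0.1388] [ 63.8   4.9 -20.3]
lipL [0.6374 0.0815 0.1402] [ 62.3  -6.2 -17.3]
lipR [0.6585 0.0825 0.1462] [ 56.4  14.9 -19. ]
pivot [0.6474 0.0814 0.1623] [ 40.2   3.7 -18. ]
side 296 [0.627 0.019 0.13 ] [0.661 0.087 0.222]
[[0.633 0.059 0.13 ]
 [0.633 0.075 0.131]
 [0.657 0.057 0.131]
 [0.633 0.058 0.133]
 [0.632 0.047 0.133]
 [0.633 0.075 0.134]
 [0.632 0.069 0.134]
 [0.633 0.043 0.134]]
scene 209 [0.626 0.039 0.131] [0.663 0.084 0.254]
[[0.657 0.055 0.131]
 [0.657 0.049 0.134]
 [0.656 0.069 0.134]
 [0.658 0.065 0.135]
 [0.657 0.055 0.136]
 [0.657 0.05  0.137]
 [0.657 0.08  0.137]
 [0.659 0.077 0.137]]
```

The card sits at tool y 4.8 mm and the lips' middle at about 4.4 mm. The lips are about 10 mm below the card's top edge, and y is within a few mm. Everything is still, so I'm handing in.

```bash
python3 -c "
from h import *
show(); print(sign_off())"
```

```text
t 18.25 pos [0.6431 0.0626 0.202 ] ydir -1.52 x [-0.001  0.024 -1.   ] F [-0.12 -0.15 -0.17] op 0.0166 j [0.09 0.46 0.21 1.31 0.02 1.68]
the job is handed in; nothing more can be done
None
```

I pushed the tray home, lifted the clip off its stand and handed in with the clip held squeezed open over the card. The sign-off gave no verdict. The robot clock stood at 18.25 s of the 67 s allowed.

**Tray:** I pushed until the force jumped to 24 N at the stop, and the side view showed the panel flush with the unit. I did not measure the tray again after that, but nothing touched it.

**Clip:** My first squeeze tipped the clip because the tool was a few millimetres off to one side and pressed down. I let the clip spring shut on its strip, re-centred, and squeezed again, this time evenly. It stayed gripped through the lift.

**Last checks:**

| Check | Reading |
|---|---|
| Lips below the card's top edge | about 10 mm |
| Clearance across the card | card about 0.5 mm off the middle of the open jaws, touching neither |
| Clip off the card's middle along y | 2–3 mm |
| Squareness to the card | within about 1° |
| Wrist force | about zero (under 0.3 N) |
| Finger opening | 16.6 mm |

**Didn't match:**
- **Finger opening:** 16.6 mm is below the roughly 19 mm stated for the clip's stop. The jaws looked evenly wide open, so I left it.
- **Clip tilt:** the clip hangs tipped by 2–3° in the pads, and I shifted the tool to allow for that.
- **Joint 6:** early on, joint 6 ran up to its 3.14 rad limit and I turned it back. I can't tell whether the judge counts that as passing its range.

I saw nothing knock the mug, bowl, stick or loose cork pieces, but I did not measure their positions again at the end.

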